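# Hook the filter canister out of the test console

### The arm

A 6-joint arm with a two-finger parallel gripper is mounted at the origin on the work surface. World frame = base frame: x ahead of the robot, y to its left, z up, the work surface at z = 0. Lengths are in m, angles in rad, forces in N, time in s.
With the tool pointing down it reaches from about 0.425 to 0.95 m from the base axis. Payload 3.5 kg.
Tool frame: the origin (TCP) lies midway between the tips of the shut fingers; the grasp point (between the pads) lies 19 mm behind it; z points along the fingers, y is the line along which they close (so a half turn about z gives the same grasp; the last joint's range is limited). The gripper opens to 85 mm and grips with 20 to 120 N. Pads are 22 mm wide; open, the fingers measure 114 mm over their backs; the gripper's body (76 mm by 85 mm) begins 54 mm behind the grasp point. The pads swing forward as they close: fully open they stand 13 mm farther back than shut.
Start: joints at [1.11, 0.286, 1.577, -0, 1.279, -0.15], TCP at [0.206, 0.643, 0.231] pointing down, gripper open.
Joint ranges: [-2.77, 2.77], [-0.9, 2.22], [0.21, 2.48], [-1.53, 4.67], [0.24, 2.81], [-2.84, 2.84]. Speed limits (rad/s): [2.79, 2.79, 3.14, 3.14, 3.14, 3.14].

### API

Orientations are given as a unit quaternion [x, y, z, w].
In Python, from plant import ctrl, cams, order gives the robot as it stands.
- The arm moves only by the tool move_arm, never from a script. Its argument "plan" is one flat list of numbers, 7 for each row, row after row: the shift along the world's x, y, z in mm, then the turn, a rotation vector about the world's x, y, z in degrees, then the finger opening in mm, from 0 to 85.4. A call has 1 to 12 rows; each row shifts and turns the commanded pose from where the row before left it; what a row does not reach is not made up. A row lasts 1/10 s, in which the tool goes at most 50 mm and 8.59 degrees, less where a joint would pass 70% of its speed; a pose out of reach is approached as far as the arm can. A call is refused whole if a number of a shift passes 50 or a number of a turn 8.59, either way. A call with a gripper value outside its range is refused whole. The fingers move at their own pace and stop on an object; "newtons" is the grip in N (left out, the last holds). Time passes only in rows, so rows that do not move let the fingers close. It gives the time, the measured TCP pose, the force, the opening and the grip force at its end, in the units of the state.
- ctrl.get_state(): the state, without advancing time (a new reading comes with each control period).
- cams.read_camera(name): name is "scene" or "top" or "wrist"; returns a dict with "color" (420x560x3 uint8, red, green, blue), "fov_y" (degrees; the focal length in pixels is half the picture's height over the tangent of half this angle, whatever the lens; pixels are square), "cx", "cy" (the principal point, pixels), "origin" and "orientation" of the camera in the world; the wrist camera has in their place "T_tool_cam" (4x4, takes a point from camera to tool coordinates, whose origin is the TCP and whose axes are the flange's). Camera axes: x right, y up, looking along -z (the intrinsics and any distortion apply to the point x, -y, -z); pixel columns grow to the right and rows downward; lengths in m; the calibration is good to about 2 mm. A picture is of the moment at which its call begins: read the wrist's pose just before it. There is no depth.
- order.sign_off(): hands the job in; it is judged then, once.
The state is a dict: "time": time; "qpos": joint angles; "dq": joint speeds; "joint_efforts": joint torques, N m; "eef_pos": TCP position; "tcp_rot": TCP orientation; "contact_force": force on the tool from outside, world axes, zero at the start; "wrist_torque": the same for the moment, N m; "opening": opening from 0.0 (shut) to 1.0 (fully open); "finger_force": force on a finger pad.
Only numpy, scipy, OpenCV 4.12 (cv2) and the standard library are available. Lean on these libraries where they do the work, as an engineer would, in place of code of your own. Each camera call takes 0.05 s, during which the arm holds its last target. There are 200 camera calls.

### The job

Take the hook tool from its stand, catch the wire loop of the filter canister deep in the console's well and draw the canister out with it. Set the canister down gently, standing upright in the metal tray, then unhook the tool and hang it back on its stand. Do not touch the canister with the gripper, and leave the other things on the counter where they are.

Things in the scene. Friction and masses are not known exactly. Their poses are not given: they have to be found in the camera images.
- hook_tool: the hook tool, upright in its stand, 0.15 kg. Origin: centre of the underside of its flange, on the shank's axis; z up the shank. Above it a black plastic flange 36 (x) x 80 (y) x 6 mm and a flat black grip. Below it a 6 mm round steel shank, 95 mm long, ending in an upturned hook that opens towards the tool's +x. At the start its x axis is the stand's, within 5 degrees.
- tool_grip (a point): the point of the tool's flat grip to pinch, 34 mm above the tool's origin. The grip is 16 mm thick (x), 44 mm wide (y) and reaches from 6 to 52 mm above the tool's origin: pinch it from above across its 16 mm. Axes as the tool's.
- hook_throat (a point): middle of the hook's throat, on the surface where the wire lies when it hangs: at x 9, z -89 mm of the tool's origin. The throat is 12 mm wide between shank and lip; the hook's underside is at z -95 mm. Axes as the tool's.
- hook_lip (a point): top of the hook's upturned lip, at x 18, z -78 mm of the tool's origin; the lip is 6 mm round, so the hook reaches 21 mm from the shank's axis, and 11 mm up from the throat.
- canister: the filter canister, loose in the console's well: upright aluminium cylinder 76 mm across, 36 mm tall, with two black rings, 0.14 to 0.28 kg. Origin: centre of its underside, z up. A stiff arched loop of 6 mm round steel wire stands on its top in the canister's own y-z plane.
- loop_top (a point): middle of the wire at the crown of the canister's loop, 70 mm above the canister's origin. The loop's legs have their axes at y = +-24 mm; the opening is 42 mm wide and, at the crown, 31 mm high (36 to 67 mm above the origin). Pass the hook through along the canister's x, either way. Axes as the canister's.
- console: the beige test console, fixed: 240 (x) by 200 (y) by 110 mm high, origin at the centre of its underside. The round well is open at the top. A red rocker switch, a round dial and a brass port stand up to 25 mm above the top on its far (+x) half.
- well_mouth (a point): centre of the well's mouth, at the level of the console's top, 110 mm above the counter, at x = -45 mm of the console. The bore is 84 mm across and 100 mm deep, straight; the canister stands on its floor, 4 mm clear all round, the loop's crown about 27 mm below the mouth.
- stand: the tool stand, fixed: grey base 100 (x) x 110 (y) x 10 mm and two upright aluminium walls 80 mm long (x), 20 mm thick, with a 34 mm slot between them, open at both ends and above. Origin: centre of the underside. The tool's flange rests on both walls, its long side across the slot (y), the shank hanging in the slot.
- stand_top (a point): centre of the slot at the level of the walls' tops, 125 mm above the counter; the tool's origin rests at this height. Axes as the stand's.
- tray: the square shallow aluminium tray, fixed: 160 by 160 by 20 mm high, walls 4 mm. Origin: centre of its underside. Tray and stand stand on either side of the console and may change places.
- tray_in (a point): centre of the tray's inner floor, where the canister goes; 4 mm above the counter.
- monitor: bystander: white plastic monitor body 110 by 130 by 50 mm; origin: centre of the underside
- spanner_a: bystander: steel spanner 130 mm long, lying flat in front of the console
- spanner_b: bystander: steel spanner 110 mm long, lying flat towards the right-hand bin
- fitting: bystander: upright brass barbed fitting, 24 mm across and 60 mm tall; origin: centre of the underside
- tea_glass: bystander: empty tulip tea glass, 62 mm across, 92 mm tall; origin: centre of the underside
- parts_cup: bystander: orange plastic parts cup, 72 mm across, 65 mm tall; origin: centre of the underside

How it is judged:
By the outcome, as a careful person would: the job done as asked, in the order asked, and still so for the second after the job is handed in, with the robot touching nothing.
It also fails if it takes over 64 s, if anything falls off the work surface, if the arm or the gripper's body presses on something with over 40 N, if the wrist force passes 120 N, or if a joint passes its speed limit or range.

## Working session

There is one attempt and no reset: what is moved stays moved. The work goes in short steps, Python scripts to look and compute and a tool call to move; the robot and the scene stay as the last step left them, time stands still between calls to the robot, and variables do not carry over. Pictures are saved under pics/ and viewed, at most 10 in all, crops included, and the job is handed in when it is done.

Besides the shell and the picture viewer there is one more tool, called after "Emit:" in YAML: its name, and indented under it one key for each argument. move_arm: Moves the arm, as the interface text tells. Its arguments: {"type":"object","properties":{"plan":{"type":"array","items":{"type":"number"}},"newtons":{"type":"number"}},"required":["plan"]}

```bash
ls; mkdir -p pics; python3 - <<'E'
from plant import ctrl,cams,order
import cv2,numpy as np
s=ctrl.get_state(); print({k:np.round(v,3).tolist() for k,v in s.items()})
for n in("scene","top","wrist"):
    c=cams.read_camera(n); cv2.imwrite(f"pics/{n}0.png",c["color"][:,:,::-1])
    print(n,{k:v for k,v in c.items() if k!="color"})
E
```

```text
pics
{'time': 0.0, 'qpos': [1.11, 0.287, 1.578, 0.0, 1.279, -0.15], 'dq': [-0.002, -0.001, -0.002, -0.001, 0.002, 0.001], 'joint_efforts': [-0.0, -40.599, -29.262, -0.0, 0.006, 0.0], 'eef_pos': [0.206, 0.642, 0.23], 'tcp_rot': [0.155, 0.988, -0.001, -0.0], 'contact_force': [0.916, -1.161, 1.021], 'wrist_torque': [0.007, -0.032, -0.033], 'finger_force': 0.0, 'opening': 1.002}
scene {'fov_y': 50.885697696122975, 'cx': 272.87701301384385, 'cy': 212.1726132569843, 'origin': array([ 0.9298185 , -0.60728249,  0.85081425]), 'orientation': array([0.35630226, 0.11235439, 0.25331088, 0.89233334])}
top {'fov_y': 47.94058974395449, 'cx': 278.1965274711162, 'cy': 212.16148809214909, 'origin': array([ 0.47353063, -0.04744703,  1.34020517]), 'orientation': array([ 0.0140396 , -0.01590648, -0.70192644,  0.71193339])}
wrist {'fov_y': 64.17544877894555, 'cx': 282.65126002579393, 'cy': 207.92545927703569, 'T_tool_cam': array([[ 1.83729220e-04,  9.65346778e-01,  2.60970429e-01,
         6.43036113e-02],
       [ 9.99999792e-01, -1.61795737e-05, -6.44173686e-04,
         3.75682302e-04],
       [-6.17628602e-04,  2.60970493e-01, -9.65346580e-01,
        -1.42806221e-01],
       [ 0.00000000e+00,  0.00000000e+00,  0.00000000e+00,
         1.00000000e+00]])}
```

View pics/top0.png

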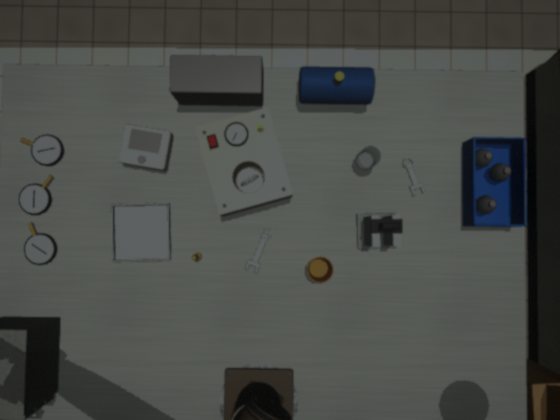

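View pics/scene0.png

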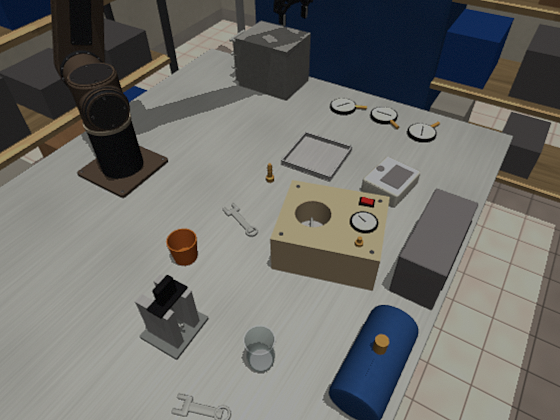

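The top view shows the tray at about (142,233), the console at (245,162) with its well at (249,178), and the stand with the tool at (382,231). Next I'll enlarge it to read exact pixels.

```bash
cat > h.py <<'E'
import numpy as np,cv2
from scipy.spatial.transform import Rotation as R
def T(p,q):
    M=np.eye(4);M[:3,:3]=R.from_quat(q).as_matrix();M[:3,3]=p;return M
def cam(c,s=None):
    if "origin" in c: return T(c["origin"],c["orientation"])
    return T(s["eef_pos"],s["tcp_rot"])@c["T_tool_cam"]
def f(c): return 210/np.tan(np.radians(c["fov_y"])/2)
def px2w(c,M,uv,z):
    uv=np.atleast_2d(uv).astype(float);d=np.c_[(uv[:,0]-c["cx"])/f(c),-(uv[:,1]-c["cy"])/f(c),-np.ones(len(uv))]@M[:3,:3].T
    o=M[:3,3];return o+d*((z-o[2])/d[:,2])[:,None]
def w2px(c,M,P):
    p=(np.atleast_2d(P)-M[:3,3])@M[:3,:3];return np.c_[c["cx"]-f(c)*p[:,0]/p[:,2],c["cy"]+f(c)*p[:,1]/p[:,2]]
def shot(n):
    from plant import ctrl,cams
    s=ctrl.get_state();c=cams.read_camera(n);return s,c,cam(c,s)
def save(c,name,x0=0,y0=0,w=560,h=420,k=1,g=.6):
    im=c["color"][y0:y0+h,x0:x0+w,::-1]; im=(255*(im/255.)**g).astype(np.uint8)
    cv2.imwrite(f"pics/{name}.png",cv2.resize(im,None,fx=k,fy=k,interpolation=cv2.INTER_CUBIC))
E
python3 - <<'E'
from h import *
s,c,M=shot("top"); save(c,"top1",105,100,330,190,2.4)
E
```

```text
(no output)
```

View pics/top1.png

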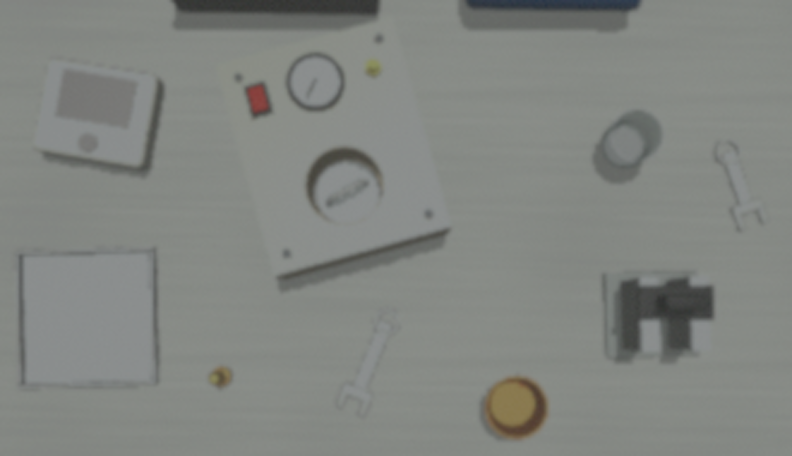

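```bash
cat > m.py <<'E'
from h import *
s,c,M=shot("top")
g=lambda pts,z:np.round(px2w(c,M,np.array(pts)/2.4+[105,100],z),4)[:,:2]
print("console corners NL NR FR FL",g([(279,274),(449,229),(393,18),(218,62)],.11).tolist())
print("well",g([(345,186)],.11),"loop ends/crown",g([(327,204),(369,182),(348,193)],.08).tolist())
print("stand base LU LD",g([(605,273),(605,357),(713,355)],.01).tolist())
print("flange",g([(640,288),(713,286),(713,318),(640,320)],.131).tolist(), "grip",g([(660,295),(713,292)],.177).tolist())
print("tray",g([(20,255),(156,249),(158,383),(23,386)],.02).tolist())
print("fit,cup,glass",g([(215,378)],.06),g([(515,405)],.065),g([(627,145)],.09))
E
python3 m.py
```

```text
console corners NL NR FR FL [[0.5183, 0.098], [0.57, -0.086], [0.801, -0.0216], [0.7495, 0.1691]]
well [[0.6153 0.0279]] loop ends/crown [[0.5983, 0.0495], [0.6236, 0.0031], [0.611, 0.0263]]
stand base LU LD [[0.5286, -0.273], [0.4301, -0.2737], [0.4343, -0.4003]]
flange [[0.5081, -0.29], [0.5113, -0.368], [0.4772, -0.3681], [0.474, -0.2902]] grip [[0.4999, -0.3014], [0.5037, -0.3558]]
tray [[0.5395, 0.4106], [0.5488, 0.2525], [0.3931, 0.2465], [0.3875, 0.4028]]
fit,cup,glass [[0.4021 0.1736]] [[ 0.3769 -0.1639]] [[ 0.6678 -0.2829]]
```

Emit:
move_arm:
  plan: [31, -49, 7, 0, 0, -7, 85, 31, -49, 7, 0, 0, -7, 85, 31, -49, 7, 0, 0, -7, 85, 31, -49, 7, 0, 0, -7, 85, 31, -49, 7, 0, 0, -7, 85, 31, -49, 7, 0, 0, -7, 85, 31, -49, 7, 0, 0, -7, 85, 31, -49, 7, 0, 0, -7, 85, 31, -49, 7, 0, 0, -7, 85, 31, -49, 7, 0, 0, -7, 85, 0, -49, 0, 0, 0, -2, 85, 0, -49, 0, 0, 0, 0, 85]

```text
time: 1.45
eef_pos: [0.4721, 0.1232, 0.2914]
tcp_rot: [0.706, 0.708, 0.0, 0.0]
contact_force: [0.0, -0.4, -0.7]
opening: 0.992
finger_force: 0.0
```

Emit:
move_arm:
  plan: [0, -45, 0, 0, 0, 0, 85, 0, -45, 0, 0, 0, 0, 85, 0, -45, 0, 0, 0, 0, 85, 0, -45, 0, 0, 0, 0, 85, 0, -45, 0, 0, 0, 0, 85, -12, -45, -16, 0, 0, 0, 85, -12, -45, -16, 0, 0, 0, 85, -12, -45, -16, 0, 0, 0, 85, -12, -45, -16, 0, 0, 0, 85, -12, -15, -16, 0, 0, 0, 85, 0, 0, 0, 0, 0, 0, 85]

```text
time: 2.55
eef_pos: [0.4094, -0.2957, 0.2084]
tcp_rot: [0.707, 0.707, -0.0, -0.003]
contact_force: [-0.7, 0.7, 0.4]
opening: 0.994
finger_force: 0.0
```

```bash
python3 - <<'E'
from h import *
s,c,M=shot("wrist"); print(s["eef_pos"],s["tcp_rot"]); save(c,"w1")
a=cv2.imread("pics/w1.png"); b=cv2.imread("pics/scene0.png")[265:355,130:220]
b=(255*(b/255.)**.6).astype(np.uint8); b=cv2.resize(b,(240,240),interpolation=cv2.INTER_CUBIC)
o=np.zeros((420,800,3),np.uint8);o[:,:560]=a;o[:240,560:]=b;cv2.imwrite("pics/mix1.png",o)
E
```

```text
[ 0.40940805 -0.29573414  0.20839928] [ 7.07423223e-01  7.06784737e-01 -8.74647988e-05 -2.77707409e-03]
```

View pics/mix1.png

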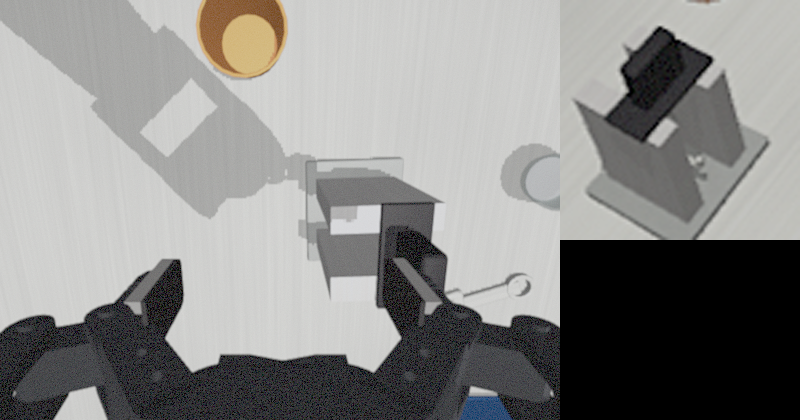

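```bash
python3 - <<'E'
from h import *
from plant import ctrl
s,c,M=shot("scene")
for sg in(1,-1):print(sg,w2px(c,M,np.array([.492,-.329,.125])+[[sg*18,0,-78],[sg*9,0,-89],[0,0,-89],[0,0,-60]]*np.array(.001)).round(1).tolist())
s,c,M=shot("wrist")
print(px2w(c,M,[(381,204),(378,306),(433,205)],.131).round(4).tolist())
print("wall edges",px2w(c,M,[(317,179),(330,233),(316,231),(331,300),(331,207),(331,276)],.125).round(4).tolist())
print("base",px2w(c,M,[(307,163),(402,158),(308,260)],.010).round(4).tolist())
E
```

```text
1 [[179.2, 324.3], [176.8, 325.0], [173.4, 323.0], [170.8, 315.6]]
-1 [[165.9, 316.2], [170.2, 320.9], [173.4, 323.0], [170.8, 315.6]]
[[0.4809, -0.286, 0.131], [0.4848, -0.3647, 0.131], [0.5167, -0.2866, 0.131]]
wall edges [[0.437, -0.2698, 0.125], [0.4476, -0.3092, 0.125], [0.4374, -0.3077, 0.125], [0.4504, -0.3633, 0.125], [0.4475, -0.2898, 0.125], [0.4496, -0.3432, 0.125]]
base [[0.4383, -0.2736, 0.01], [0.5353, -0.2683, 0.01], [0.4417, -0.3812, 0.01]]
```

Emit:
move_arm:
  plan: [29, -10, 7, 0, 0, 1, 85, 29, -10, 7, 0, 0, 1, 85, 30, -10, 6, 0, 0, 0.5, 85, 0, 0, 0, 0, 0, 0, 85, 0, 0, 0, 0, 0, 0, 85]

```text
time: 3.2
eef_pos: [0.5009, -0.3237, 0.2321]
tcp_rot: [0.689, 0.724, 0.0, 0.0]
contact_force: [0.3, -0.1, -0.7]
opening: 0.993
finger_force: 0.0
```

```bash
python3 - <<'E'
from h import *
s,c,M=shot("wrist"); print(s["eef_pos"],R.from_quat(s["tcp_rot"]).as_matrix()[:,1]); save(c,"w2",150,100,260,210,3)
np.savez("w2",c=c["color"],M=M)
E
```

```text
[ 0.50090741 -0.32370402  0.23211966] [9.98773602e-01 4.95061268e-02 6.59417677e-04]
```

View pics/w2.png

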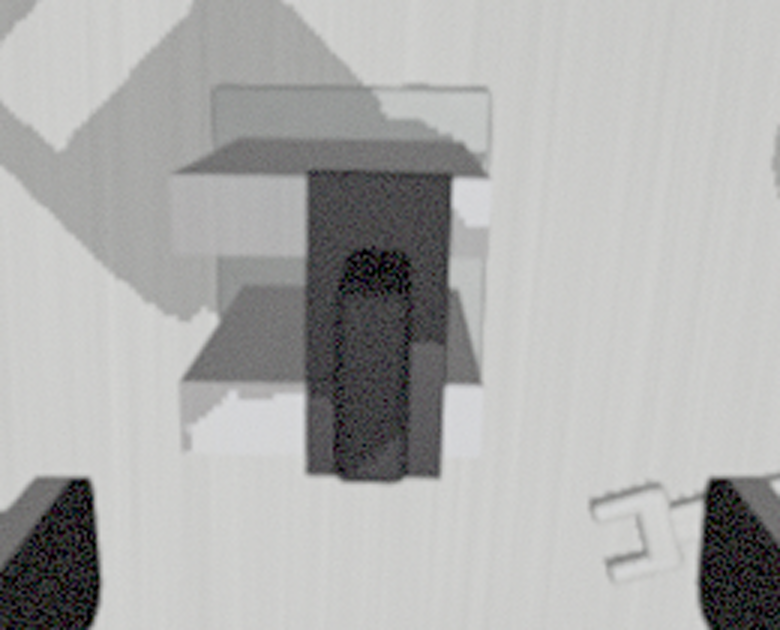

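```bash
python3 - <<'E'
from h import *
s,c,M=shot("wrist")
g=lambda p,z:(px2w(c,M,np.array(p)/3+[150,100],z)[:,:2]*1e3).round(1)
print("tcp",s["eef_pos"])
a=g([(307,170),(452,172),(440,477),(306,474)],.131);print("flange",a.tolist(),a.mean(0))
a=g([(337,293),(411,293),(408,480),(333,480)],.177);print("grip",a.tolist(),a.mean(0))
a=g([(172,173),(489,175),(482,455),(182,455)],.125);print("walls",a.tolist(),a.mean(0))
print("slot",g([(175,255),(487,257),(182,382),(482,383)],.125).tolist())
E
```

```text
tcp [ 0.50012453 -0.32362641  0.23170166]
flange [[478.1, -286.2], [513.0, -285.0], [514.9, -364.5], [479.8, -365.3]] [ 496.45 -325.25]
grip [[488.6, -305.3], [503.5, -304.6], [505.0, -345.4], [489.1, -346.1]] [ 496.55 -325.35]
walls [[444.3, -289.3], [522.6, -286.0], [526.1, -360.2], [446.2, -364.1]] [ 484.8 -324.9]
slot [[444.8, -309.9], [523.6, -306.6], [446.4, -343.6], [524.7, -340.1]]
```

Emit:
move_arm:
  plan: [-4, -1.5, -30, 0, 0, -1.2, 85, 0, 0, -30, 0, 0, 0, 85, 0, 0, -20, 0, 0, 0, 60, 0, 0, -12, 0, 0, 0, 40, 0, 0, 0, 0, 0, 0, 30, 0, 0, 0, 0, 0, 0, 24, 0, 0, 0, 0, 0, 0, 20, 0, 0, 0, 0, 0, 0, 0, 0, 0, 0, 0, 0, 0, 0, 0, 0, 0, 0, 0, 0, 0]
  newtons: 70

```text
time: 4.3
eef_pos: [0.4967, -0.3272, 0.1413]
tcp_rot: [0.698, 0.716, 0.0, 0.002]
contact_force: [-0.5, 0.6, 5.9]
opening: 0.175
finger_force: 68.8
```

Emit:
move_arm:
  plan: [0, 0, 15, 0, 0, 0, 0, 0, 0, 30, 0, 0, 0, 0, 0, 0, 40, 0, 0, 0, 0, 0, 0, 44, 0, 0, 0, 0, 9, 38, 0, 0, 0, 3, 0, 10, 38, 0, 0, 0, 3, 0, 10, 38, 0, 0, 0, 3, 0, 10, 38, 0, 0, 0, 3, 0, 10, 38, 0, 0, 0, 3, 0, 10, 38, 0, 0, 0, 3, 0, 10, 38, 0, 0, 0, 3, 0, 10, 38, 0, 0, 0, 3, 0]

```text
time: 5.5
eef_pos: [0.5745, -0.0206, 0.2683]
tcp_rot: [0.533, 0.846, -0.0, -0.0]
contact_force: [-0.4, -0.4, -1.9]
opening: 0.179
finger_force: 68.3
```

Emit:
move_arm:
  plan: [9, 35, 0, 0, 0, 3, 0, 0, 0, 0, 0, 0, 0.5, 0, 0, 0, 0, 0, 0, 0, 0, 0, 0, 0, 0, 0, 0, 0]

```text
time: 5.9
eef_pos: [0.5834, 0.012, 0.2681]
tcp_rot: [0.508, 0.861, -0.0, -0.0]
contact_force: [-0.5, -0.5, -1.4]
opening: 0.177
finger_force: 68.5
```

```bash
python3 - <<'E'
from h import *
s,c,M=shot("wrist"); print(s["eef_pos"],R.from_quat(s["tcp_rot"]).as_matrix()[:,1],s["opening"],s["finger_force"]); save(c,"w3",0,0,560,420,1.42,.5)
E
```

```text
[0.58343608 0.01195253 0.26808161] [ 8.75167870e-01  4.83818616e-01 -8.64106866e-04] 0.17695724803093868 68.51332783699036
```

View pics/w3.png

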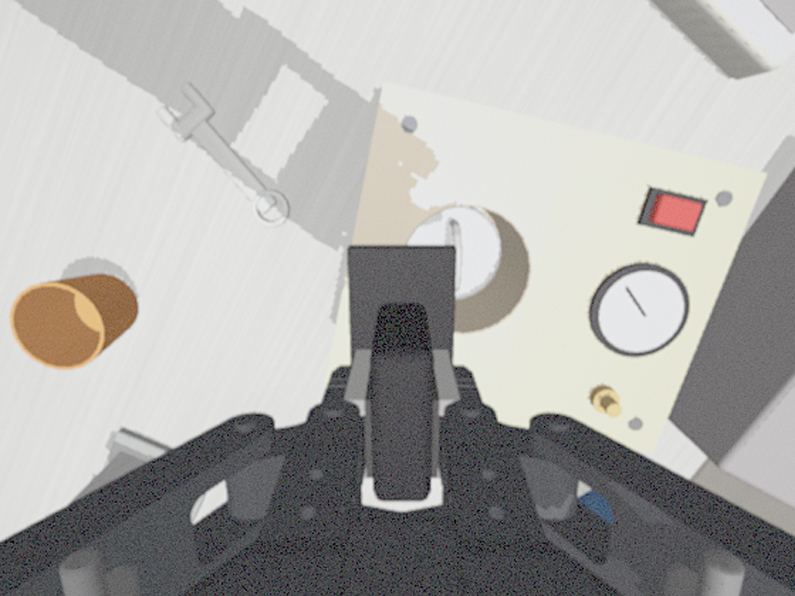

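```bash
python3 - <<'E'
from h import *
s,c,M=shot("wrist")
g=lambda p,z:(px2w(c,M,np.array(p)/1.42,z)[:,:2]*1e3).round(1).tolist()
print("well",(px2w(c,M,np.array([(529,263),(476,207),(455,332)])/1.42,.11)[:,:2]*1e3).round(1).tolist())
yaw=np.radians(29);x=np.array([np.cos(yaw),np.sin(yaw),0]);y=np.array([-x[1],x[0],0])
for C in ([.611,.0263,0],[.614,.0279,0]):
    P=[np.array(C)+y*a+[0,0,h] for a,h in((.024,.046),(.024,.056),(.017,.073),(0,.08),(-.017,.073),(-.024,.056))]
    print((w2px(c,M,P)*1.42).round(0).tolist())
# can top outline vs bore
P=[np.array([.614,.0279,.046])+.038*np.r_[np.cos(t),np.sin(t),0] for t in np.arange(0,6.28,.785)]
print((w2px(c,M,P)*1.42).round(0).tolist())
a=np.arange(0,6.28,.02);W=np.array([.6153,.0279,.11])+.042*np.c_[np.cos(a),np.sin(a),0*a]
q=w2px(c,M,W)*1.42;print("bore box",q.min(0),q.max(0))
E
```

```text
well [[654.1, 56.7], [605.8, 70.6], [636.3, -6.8]]
[[440.0, 223.0], [441.0, 225.0], [443.0, 237.0], [443.0, 263.0], [442.0, 284.0], [440.0, 287.0]]
[[445.0, 223.0], [446.0, 225.0], [448.0, 237.0], [448.0, 263.0], [447.0, 284.0], [444.0, 287.0]]
[[486.0, 277.0], [492.0, 241.0], [469.0, 211.0], [431.0, 207.0], [401.0, 231.0], [397.0, 267.0], [420.0, 296.0], [456.0, 300.0]]
bore box [389.4047751  206.98883055] [519.33352863 334.06024913]
```

```bash
python3 - <<'E'
from h import *
s,c,M=shot("wrist"); save(c,"a",270,130,120,120,5,.8); c2={"color":cv2.imread("pics/top0.png")[:,:,::-1]}
save(c2,"b",225,155,50,50,4,.6)
o=np.zeros((600,800,3),np.uint8);o[:,:600]=cv2.imread("pics/a.png");o[:200,600:]=cv2.imread("pics/b.png");cv2.imwrite("pics/mix2.png",o)
E
```

```text
(no output)
```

View pics/mix2.png

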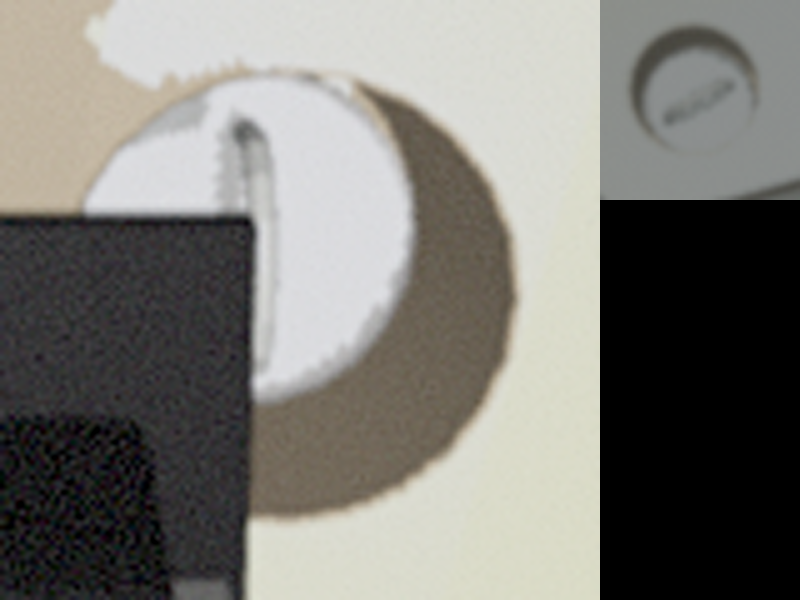

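```bash
python3 - <<'E'
from h import *
from scipy.optimize import least_squares
s,c,M=shot("wrist")
def pr(v):
    x=np.array([np.cos(v[2]),np.sin(v[2]),0]);y=np.array([-x[1],x[0],0])
    P=[np.r_[v[:2],0]+y*a+[0,0,h] for a,h in((.024,.047),(.012,.077),(0,.08),(-.012,.077),(-.0235,.058))]
    return w2px(c,M,P)
o=np.array([(241,131),(264,190),(267,230),(266,300),(262,366)])/5+[270,130]
def res(v):
    e=pr(v)-o; e[1:4,1]=0; return e.ravel()
r=least_squares(res,[.615,.03,.55]);print(r.x[:2],np.degrees(r.x[2]),r.fun.round(1))
a=np.arange(0,6.28,.02)
q=np.array([(517,295),(500,395),(440,455),(290,518),(380,85),(450,140)])/5+[270,130]
W=px2w(c,M,q,.11)
print("bore",least_squares(lambda v:np.hypot(*(W[:,:2]-v).T)-.042,[.615,.03]))
E
```

```text
[0.62088077 0.03174185] 33.77146359158772 [ 0.4  1.  -0.4  0.  -0.1  0.   0.4  0.  -0.3 -1.1]
bore      message: `gtol` termination condition is satisfied.
     success: True
      status: 1
         fun: [-2.285e-04  1.476e-03 -7.292e-04 -4.801e-04  4.300e-04
               -1.088e-03]
           x: [ 6.212e-01  3.229e-02]
        cost: 2.1803520709377806e-06
         jac: [[-8.544e-01 -5.197e-01]
               [-9.954e-01 -9.611e-02]
               [-9.629e-01  2.699e-01]
               [-5.170e-01  8.560e-01]
               [ 1.491e-01 -9.888e-01]
               [-2.386e-01 -9.711e-01]]
        grad: [-5.258e-10 -3.322e-11]
  optimality: 5.257594930165727e-10
 active_mask: [ 0.000e+00  0.000e+00]
        nfev: 5
        njev: 5
```

Emit:
move_arm:
  plan: [6, 0.5, 0, 0, 0, 2.5, 0, 7, 0.5, 0, 0, 0, 2.5, 0, 0, 0, 0, 0, 0, 0, 0, 0, 0, -30, 0, 0, 0, 0, 0, 0, -30, 0, 0, 0, 0, 0, 0, -20, 0, 0, 0, 0, 0, 0, -12, 0, 0, 0, 0, 0, 0, -12, 0, 0, 0, 0, 0, 0, 0, 0, 0, 0, 0, 0, 0, 0, 0, 0, 0, 0]

```text
time: 7.1
eef_pos: [0.5973, 0.0135, 0.1651]
tcp_rot: [0.47, 0.883, 0.0, 0.001]
contact_force: [-0.1, -0.1, -1.8]
opening: 0.179
finger_force: 68.6
```

Emit:
move_arm:
  plan: [3.5, 2.3, 0, 0, 0, 0, 0, 3.5, 2.3, 0, 0, 0, 0, 0, 3.5, 2.3, 0, 0, 0, 0, 0, 3.5, 2.4, 0, 0, 0, 0, 0, 3.5, 2.3, 0, 0, 0, 0, 0, 0, 0, 0, 0, 0, 0, 0, 0, 0, 0, 0, 0, 0, 0]

```text
time: 7.8
eef_pos: [0.6143, 0.0254, 0.1641]
tcp_rot: [0.469, 0.883, 0.0, -0.0]
contact_force: [-0.2, 1.1, -1.8]
opening: 0.175
finger_force: 68.6
```

Emit:
move_arm:
  plan: [0, 0, 5, 0, 0, 0, 0, 0, 0, 5, 0, 0, 0, 0, 0, 0, 4, 0, 0, 0, 0, 0, 0, 3, 0, 0, 0, 0, 0, 0, 3, 0, 0, 0, 0, 0, 0, 3, 0, 0, 0, 0, 0, 0, 3, 0, 0, 0, 0, 0, 0, 3, 0, 0, 0, 0, 0, 0, 0, 0, 0, 0, 0, 0, 0, 0, 0, 0, 0, 0]

```text
time: 8.8
eef_pos: [0.6143, 0.0253, 0.1932]
tcp_rot: [0.47, 0.883, -0.0, 0.0]
contact_force: [-0.4, 1.4, -3.7]
opening: 0.18
finger_force: 68.3
```

Emit:
move_arm:
  plan: [0, 0, 5, 0, 0, 0, 0, 0, 0, 10, 0, 0, 0, 0, 0, 0, 10, 0, 0, 0, 0, 0, 0, 12, 0, 0, 0, 0, 0, 0, 12, 0, 0, 0, 0, 0, 0, 12, 0, 0, 0, 0, 0, 0, 12, 0, 0, 0, 0, 0, 0, 12, 0, 0, 0, 0, 0, 0, 12, 0, 0, 0, 0, 0, 0, 12, 0, 0, 0, 0, 0, 0, 8, 0, 0, 0, 0, 0, 0, 4, 0, 0, 0, 0]

```text
time: 10.0
eef_pos: [0.6146, 0.0252, 0.3156]
tcp_rot: [0.47, 0.883, 0.0, 0.001]
contact_force: [1.2, 0.1, -4.1]
opening: 0.174
finger_force: 68.2
```

```bash
python3 - <<'E'
from h import *
s,c,M=shot("scene"); print(s["eef_pos"],s["contact_force"]); save(c,"s2",200,60,280,210,2.8)
E
```

```text
[0.61463082 0.02522102 0.31564372] [ 1.21527037  0.09210992 -4.06169914]
```

View pics/s2.png

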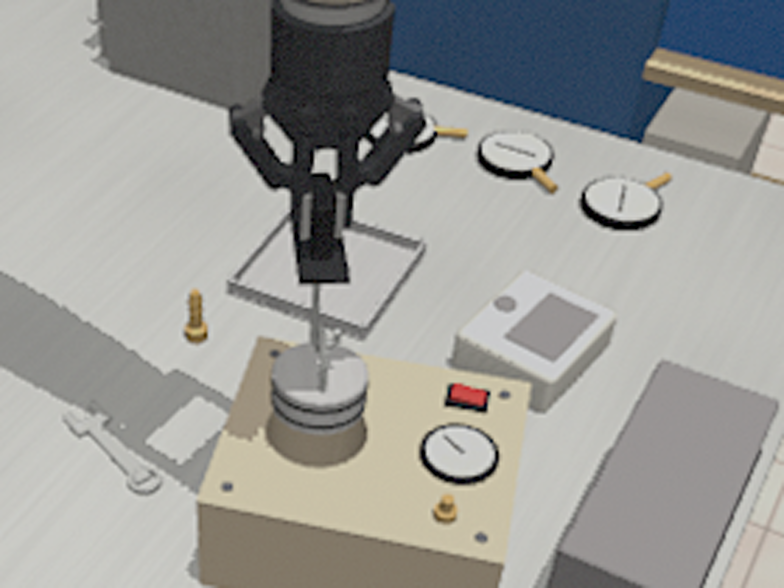

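```bash
python3 - <<'E'
from h import *
s,c,M=shot("scene")
a=px2w(c,M,np.array([(229,283),(363,331),(426,241)])/2.8+[200,60],.02)*1e3;print(a.round(1).tolist(),(a[0]+a[2])/2)
b=px2w(c,M,np.array([(318,445)])/2.8+[200,60],.11)*1e3;print(b)
s,c,M=shot("wrist");print("tcp look ok",s["eef_pos"])
E
```

```text
[[402.3, 249.7, 20.0], [556.9, 254.3, 20.0], [548.7, 419.4, 20.0]] [475.50693055 334.53744776  20.        ]
[[629.47321206  17.62115256 110.        ]]
tcp look ok [0.61451657 0.02523114 0.31498318]
```

Emit:
move_arm:
  plan: [-1.3, 2.7, 0, 0, 0, 0, 0, -2.7, 5.4, 0, 0, 0, 0, 0, -4, 8, 0, 0, 0, 0, 0, -5.3, 10.7, 0, 0, 0, 0, 0, -6.6, 13.4, 0, 0, 0, 0, 0, -6.6, 13.4, 0, 0, 0, 0, 0, -6.6, 13.4, 0, 0, 0, 0, 0, -6.6, 13.4, 0, 0, 0, 0, 0, -6.6, 13.4, 0, 0, 0, 0, 0, -6.6, 13.4, 0, 0, 0, 0, 0, -6.6, 13.4, 0, 0, 0, 0, 0, -6.6, 13.4, 0, 0, 0, 0, 0]

```text
time: 11.35
eef_pos: [0.5476, 0.1604, 0.3143]
tcp_rot: [0.469, 0.883, 0.0, 0.0]
contact_force: [-0.9, -0.0, -3.7]
opening: 0.177
finger_force: 68.2
```

Emit:
move_arm:
  plan: [-6.6, 13.4, 0, 0, 0, 0, 0, -6.6, 13.4, 0, 0, 0, 0, 0, -6.6, 13.4, 0, 0, 0, 0, 0, -6.6, 13.4, 0, 0, 0, 0, 0, -6.6, 13.4, 0, 0, 0, 0, 0, -6.6, 13.4, 0, 0, 0, 0, 0, -6.6, 13.4, 0, 0, 0, 0, 0, -6.6, 13.4, 0, 0, 0, 0, 0, -6.6, 13.4, 0, 0, 0, 0, 0, -6.6, 13.4, 0, 0, 0, 0, 0, -5.3, 10.7, 0, 0, 0, 0, 0, -4, 8, 0, 0, 0, 0, 0]

```text
time: 12.55
eef_pos: [0.4723, 0.3131, 0.3142]
tcp_rot: [0.469, 0.883, 0.0, -0.0]
contact_force: [1.1, 0.3, -4.3]
opening: 0.176
finger_force: 68.2
```

Emit:
move_arm:
  plan: [-3, 5.4, 0, 0, 0, 0, 0, -3, 5, 0, 0, 0, 0, 0, -1.3, 2.7, 0, 0, 0, 0, 0, 0, 0, 0, 0, 0, 0, 0, 0, 0, 0, 0, 0, 0, 0, 0, 0, 0, 0, 0, 0, 0, 0, 0, 0, 0, 0, 0, 0]

```text
time: 13.25
eef_pos: [0.4658, 0.3248, 0.3142]
tcp_rot: [0.47, 0.883, -0.0, 0.0]
contact_force: [0.5, 0.3, -3.8]
opening: 0.179
finger_force: 68.2
```

```bash
python3 - <<'E'
from h import *
s,c,M=shot("wrist");print(s["eef_pos"],s["contact_force"]); save(c,"w5",0,0,560,420,1,.6)
s,d,M=shot("scene");save(d,"s5",230,60,168,294,1.429,.6)
o=np.zeros((420,800,3),np.uint8);o[:,:560]=cv2.imread("pics/w5.png");b=cv2.imread("pics/s5.png");o[:,560:]=b[:420,:240];cv2.imwrite("pics/mix5.png",o)
E
```

```text
[0.46577806 0.32476637 0.31423863] [ 0.50547792  0.33948688 -3.78778003]
```

View pics/mix5.png

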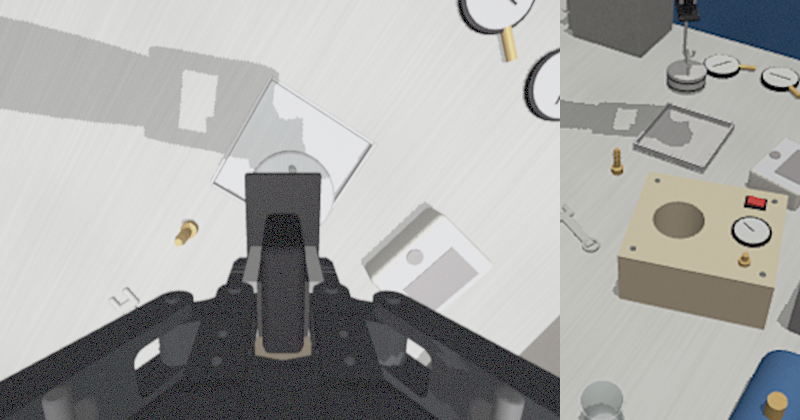

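```bash
python3 - <<'E'
from h import *
s,c,M=shot("wrist");a=px2w(c,M,[(214,184),(273,81),(371,146)],.02)*1e3;print(a.round(1).tolist(),(a[0]+a[2])/2,s["contact_force"])
E
```

```text
[[402.8, 258.1, 20.0], [396.7, 408.8, 20.0], [544.8, 413.8, 20.0]] [473.82841385 335.93055696  20.        ] [ 0.6139623   0.64098423 -3.84851703]
```

Emit:
move_arm:
  plan: [0.5, 1.5, -5, 0, 0, 0, 0, 0.5, 1.5, -10, 0, 0, 0, 0, 0, 0, -15, 0, 0, 0, 0, 0, 0, -15, 0, 0, 0, 0, 0, 0, -15, 0, 0, 0, 0, 0, 0, -15, 0, 0, 0, 0, 0, 0, -15, 0, 0, 0, 0, 0, 0, -12, 0, 0, 0, 0, 0, 0, -10, 0, 0, 0, 0, 0, 0, -6, 0, 0, 0, 0, 0, 0, -3, 0, 0, 0, 0, 0, 0, 0, 0, 0, 0, 0]

```text
time: 14.6
eef_pos: [0.4667, 0.3281, 0.1932]
tcp_rot: [0.47, 0.883, -0.0, -0.0]
contact_force: [0.2, 0.3, -4.6]
opening: 0.179
finger_force: 68.3
```

Emit:
move_arm:
  plan: [0, 0, 0, 0, 0, 0, 0, 0, 0, 0, 0, 0, 0, 0, 0, 0, -2, 0, 0, 0, 0, 0, 0, -2, 0, 0, 0, 0, 0, 0, -2, 0, 0, 0, 0, 0, 0, -2, 0, 0, 0, 0, 0, 0, -2, 0, 0, 0, 0, 0, 0, -2, 0, 0, 0, 0, 0, 0, -2, 0, 0, 0, 0, 0, 0, -2, 0, 0, 0, 0, 0, 0, -2, 0, 0, 0, 0, 0, 0, 0, 0, 0, 0, 0]

```text
time: 15.8
eef_pos: [0.4666, 0.3281, 0.1753]
tcp_rot: [0.47, 0.883, 0.0, -0.0]
contact_force: [-0.4, -0.4, -2.4]
opening: 0.182
finger_force: 68.6
```

Emit:
move_arm:
  plan: [0, 0, -1.5, 0, 0, 0, 0, 0, 0, -1.5, 0, 0, 0, 0, 0, 0, -2, 0, 0, 0, 0, 0, 0, -2, 0, 0, 0, 0, 0, 0, -3, 0, 0, 0, 0, 0, 0, -3, 0, 0, 0, 0, 0, 0, -2.5, 0, 0, 0, 0, 0, 0, -1.5, 0, 0, 0, 0, 0, 0, 0, 0, 0, 0, 0, 0, 0, 0, 0, 0, 0, 0]

```text
time: 16.8
eef_pos: [0.4666, 0.3281, 0.1583]
tcp_rot: [0.47, 0.883, 0.0, 0.0]
contact_force: [0.2, 0.3, -1.5]
opening: 0.18
finger_force: 68.6
```

Emit:
move_arm:
  plan: [-2.5, -1.7, 0, 0, 0, 0, 0, -2.5, -1.7, 0, 0, 0, 0, 0, -2.5, -1.7, 0, 0, 0, 0, 0, -2.5, -1.7, 0, 0, 0, 0, 0, -2.5, -1.7, 0, 0, 0, 0, 0, -2.5, -1.7, 0, 0, 0, 0, 0, -2.5, -1.7, 0, 0, 0, 0, 0, -2.5, -1.7, 0, 0, 0, 0, 0, -2.5, -1.7, 0, 0, 0, 0, 0, -2.5, -1.7, 0, 0, 0, 0, 0, 0, 0, 0, 0, 0, 0, 0]

```text
time: 17.9
eef_pos: [0.4412, 0.3109, 0.1582]
tcp_rot: [0.47, 0.883, -0.0, -0.0]
contact_force: [0.5, 0.7, -1.8]
opening: 0.176
finger_force: 68.6
```

```bash
python3 - <<'E'
from h import *
s,d,M=shot("scene");print(s["contact_force"]);save(d,"s6",230,60,180,135,4.4,.6)
E
```

```text
[ 0.49633641  0.66148671 -1.81157317]
```

View pics/s6.png

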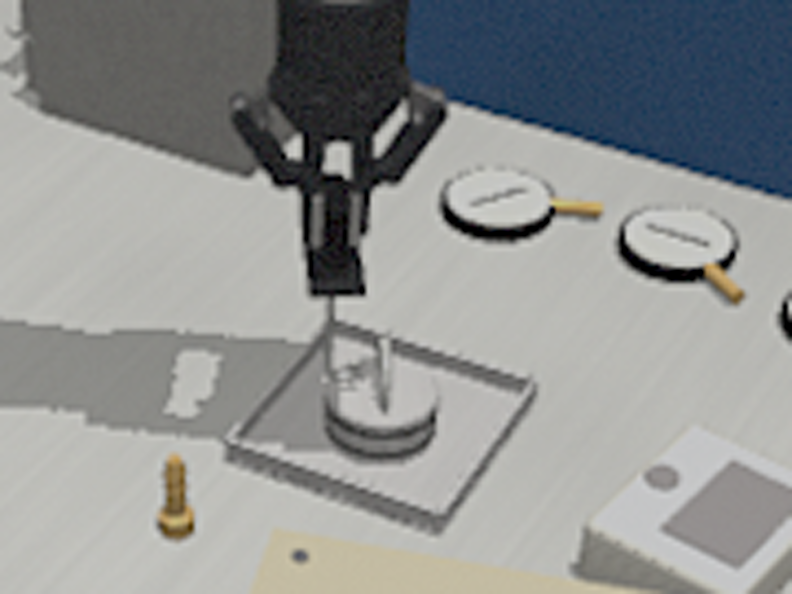

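Emit:
move_arm:
  plan: [-3.5, -2.3, 0, 0, 0, 0, 0, -3.5, -2.3, 0, 0, 0, 0, 0, 0, 0, 10, 0, 0, 0, 0, 0, 0, 20, 0, 0, 0, 0, 0, 0, 30, 0, 0, 0, 0, 0, 0, 30, 0, 0, 0, 0, 0, 0, 20, 0, 0, 0, 0, 3, -20, 0, 0, 0, 0, 0, 3, -35, 0, 0, 0, -2, 0, 3, -35, 0, 0, 0, -2, 0, 3, -35, 0, 0, 0, -2, 0, 3, -35, 0, 0, 0, -2, 0]

```text
time: 19.15
eef_pos: [0.4496, 0.1453, 0.2693]
tcp_rot: [0.53, 0.848, 0.0, 0.001]
contact_force: [-0.1, -0.1, -0.9]
opening: 0.183
finger_force: 68.6
```

Emit:
move_arm:
  plan: [3, -35, 0, 0, 0, -2, 0, 3, -35, 0, 0, 0, -2, 0, 3, -35, 0, 0, 0, -2, 0, 3, -35, 0, 0, 0, -2, 0, 3, -35, 0, 0, 0, -2, 0, 3, -35, 0, 0, 0, -2, 0, 3, -35, 0, 0, 0, -2, 0, 3, -35, 0, 0, 0, -2, 0, 3, -35, 0, 0, 0, -2, 0, 3, -35, 0, 0, 0, -2, 0, 3, -35, 0, 0, 0, -2, 0, 0, -20, 0, 0, 0, -2, 0]

```text
time: 20.35
eef_pos: [0.4826, -0.2609, 0.269]
tcp_rot: [0.696, 0.718, -0.0, 0.001]
contact_force: [0.0, 0.4, -2.1]
opening: 0.175
finger_force: 68.6
```

Emit:
move_arm:
  plan: [0, -30, 0, 0, 0, 0, 0, 0, -10, 0, 0, 0, 0, 0, 0, 0, 0, 0, 0, 0, 0, 0, 0, 0, 0, 0, 0, 0]

```text
time: 20.75
eef_pos: [0.4826, -0.2975, 0.2683]
tcp_rot: [0.695, 0.719, 0.0, -0.0]
contact_force: [0.2, 0.4, -1.2]
opening: 0.181
finger_force: 68.6
```

Emit:
move_arm:
  plan: [4, -15, 0, 0, 0, 0, 0, 3.5, -14.5, 0, 0, 0, 0, 0, 0, 0, 0, 0, 0, 0, 0, 0, 0, -20, 0, 0, 0, 0, 0, 0, -30, 0, 0, 0, 0, 0, 0, -30, 0, 0, 0, 0, 0, 0, -20, 0, 0, 0, 0, 0, 0, -12, 0, 0, 0, 0, 0, 0, -6, 0, 0, 0, 0, 0, 0, -4, 0, 0, 0, 0, 0, 0, -2, 0, 0, 0, 0, 0, 0, 0, 0, 0, 0, 0]

```text
time: 21.95
eef_pos: [0.4905, -0.3284, 0.1451]
tcp_rot: [0.695, 0.719, 0.0, 0.001]
contact_force: [0.1, -0.9, -1.6]
opening: 0.174
finger_force: 68.6
```

Emit:
move_arm:
  plan: [0, 0, -1, 0, 0, 0, 0, 0, 0, -1, 0, 0, 0, 0, 0, 0, -1, 0, 0, 0, 0, 0, 0, -0.8, 0, 0, 0, 0, 0, 0, 0, 0, 0, 0, 0, 0, 0, 0, 0, 0, 0, 0]

```text
time: 22.55
eef_pos: [0.4903, -0.3281, 0.1413]
tcp_rot: [0.695, 0.719, -0.0, 0.0]
contact_force: [-2.4, 2.5, 4.6]
opening: 0.176
finger_force: 69.3
```

Emit:
move_arm:
  plan: [0, 0, 0, 0, 0, 0, 22, 0, 0, 0, 0, 0, 0, 35, 0, 0, 0, 0, 0, 0, 50, 0, 0, 0, 0, 0, 0, 65, 0, 0, 0, 0, 0, 0, 65, 0, 0, 10, 0, 0, 0, 65, 0, 0, 20, 0, 0, 0, 65, 0, 0, 40, 0, 0, 0, 65, 0, 0, 40, 0, 0, 0, 65, 0, 0, 0, 0, 0, 0, 65, 0, 0, 0, 0, 0, 0, 65]

```text
time: 23.65
eef_pos: [0.4907, -0.3286, 0.2529]
tcp_rot: [0.695, 0.719, 0.0, 0.002]
contact_force: [0.3, -0.3, 0.2]
opening: 0.759
finger_force: 0.0
```

```bash
python3 - <<'E'
from h import *
s,c,M=shot("wrist");print(s["eef_pos"],s["contact_force"])
# dark flange+grip region: compare with expected flange outline at z=.131
g=cv2.cvtColor(c["color"],cv2.COLOR_RGB2GRAY)
P=w2px(c,M,[[.490+a,-.3253+b,.131] for a,b in((-.018,.04),(.018,.04),(.018,-.04),(-.018,-.04))]);print(P.round(0).tolist())
m=((g<75)&(np.arange(420)[:,None]<265)).astype(np.uint8)
n,l,st,ce=cv2.connectedComponentsWithStats(m)
for i in range(1,n):
    if st[i,4]>500:
        cn=cv2.findContours((l==i).astype(np.uint8),0,2)[0][0];print(st[i],cv2.minAreaRect(cn))
E
```

```text
[ 0.49071999 -0.32858065  0.25287012] [ 0.33289954 -0.34603358  0.15374008]
[[258.0, 146.0], [304.0, 148.0], [299.0, 244.0], [256.0, 242.0]]
[122   0  41  35 781] ((141.88551330566406, 17.027751922607422), (42.46690368652344, 31.570404052734375), 76.37300109863281)
[162   0  44  44 600] ((189.75003051757812, 27.25), (24.041629791259766, 55.86143493652344), 45.0)
[ 229  141   90  103 5428] ((273.5, 192.0), (102.0, 89.0), 90.0)
```

```bash
python3 -c "
from plant import order
print(order.sign_off())"
```

```text
the job is handed in; nothing more can be done
None
```

The canister stands upright in the tray, the hook tool is back on its stand, and the job was handed in after about 24 s of robot time; I did not compare the other items' positions before and after.

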